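# Fetch the middle tray out of a clipped tray stack

### The arm

A 6-joint arm with a two-finger parallel gripper is mounted at the origin on a cart in front of the work surface, level with it; the furniture and walls round the work are solid. World frame = base frame: x ahead of the robot, y to its left, z up, the work surface at z = 0. Lengths are in m, angles in rad, forces in N, time in s.
With the tool pointing down it reaches from about 0.275 to 0.825 m from the base axis. Payload 4.9 kg.
Tool frame: the origin (TCP) lies midway between the tips of the shut fingers; the grasp point (between the pads) lies 19 mm behind it (grip_point_offset is the distance from the TCP to the grasp point, in m); z points along the fingers, y is the line along which they close (so a half turn about z gives the same grasp; the last joint's range is limited). The gripper opens to 85 mm and grips with 20 to 120 N. Pads are 22 mm wide; open, the fingers measure 114 mm over their backs; the gripper's body (76 mm by 85 mm) begins 54 mm behind the grasp point. The pads swing forward as they close: fully open they stand 13 mm farther back than shut.
Start: joints at [1.055, 0.326, -0.193, 1.052, 0, 1.437], TCP at [0.205, 0.51, 0.231] pointing down, gripper open.
Joint ranges: [-2.65, 2.65], [-0.97, 1.79], [-1.3, 1.35], [-1.93, 2.1], [-1.47, 1.37], [-3.14, 3.14]. Speed limits (rad/s): [2.57, 2.57, 3.14, 3.14, 3.14, 3.14].

### API

Orientations are given as a rotation vector (axis times angle).
In Python, from cell import * gives the robot as it stands. Calls block until the motion is done:
- movep(position, orientation): joint-space move of the TCP to a pose.
- move_l(position, velocity=0.15, rot=None, until_force=None): straight line of the TCP; rot=None keeps the orientation; velocity is the mean speed in m/s. With until_force (N) it stops when the force on the tool has changed by that much, and returns True; else False.
- set_joints(angles): joint-space move.
- let_go() and grab(newtons=None): open the fingers fully, or close them until they stop; newtons is the grip in N (None keeps the last).
- sleep(seconds).
- ik(position, orientation): joint angles nearest the present ones, or None.
- get_state(): the state.
- grab_frame(name): name is "side" or "top"; returns a dict with "img" (480x640x3 uint8, red, green, blue), "fx", "fy", "cx", "cy" (pixels), "k1" (the pictures are not rectified: a ray, as slopes to the right and down, at radius r is drawn at 1 + k1 r^2 times it, then the intrinsics apply), "cam_to_world" (4x4, takes a point from camera to world coordinates). Camera axes: x right, y down, z forward; pixel columns grow to the right and rows downward; lengths in m; the calibration is good to about 2 mm. A picture is of the moment at which its call begins. There is no depth.
A pose or a line that the arm cannot do raises MotionError and nothing moves.
- sign_off(): hands the job in; it is judged then, once.
Trained networks look in the newest picture that a camera, given by its name, has taken for a name from the list of things; names that differ only in an ending like _2 or _b are one class to them, and where a whole thing is asked for, a point or a joint stands for the part that bears it (a point fixed in the world has none). Each returns a list of dicts, best first, with "score" (0 to 1); they miss things now and then, are a little off and sometimes report something else, mostly with a low value. They report only what shows in the picture. A call takes as long as a camera call.
- spot_in(camera, name): "centre" ([column, row] in pixels, amid what is visible of it).
- silhouettes(camera, name): "mask" (480x640 bool, what is visible of it) and "centre" ([column, row] in pixels, amid what is visible of it).
- tip_of(camera, name): "centre" ([column, row] in pixels: a listed point, or the origin of a listed thing).
The state is a dict: "clock": time; "q": joint angles; "joint_velocities": joint speeds; "tau": joint torques, N m; "position": TCP position; "eef_rot": TCP orientation; "contact_force": force on the tool from outside, world axes, zero at the start; "wrist_torque": the same for the moment, N m; "finger_gap": opening from 0.0 (shut) to 1.0 (fully open); "grasp_force": force on a finger pad.
Only numpy, scipy, OpenCV 4.12 (cv2) and the standard library are available. Lean on these libraries where they do the work, as an engineer would, in place of code of your own. Each camera call takes 0.05 s, during which the arm holds its last target. There are 200 camera calls.

### The job

I need the middle tray of this stack of three parts trays: take it out and leave it standing on the middle of the cork mat, then put the tray that was on top back on the stack, clipped properly home in the bottom tray with its rear tongue under the lip. Each tray clips into the dark bottom tray by pressing it back against the sprung heel while its front comes down behind, or goes up over, the front stop; keep the trays upright and leave the other things on the bench alone.

Things in the scene. Friction and masses are not known exactly. Their poses are not given: they have to be found in the camera images.
- base_tray: Dark steel bottom tray, screwed to the bench. Origin: centre of its underside, at bench level; z up, x to its rear (sprung heel end), y across. Open, 150 (x) by 104 (y) mm, walls 5 mm, rim 42 mm high; the next tray stands on this rim. A clipped tray has the same axes, its underside centre 42 mm above this origin. Side lugs 5 mm above the rim leave 2.5 mm of play each way in y.
- front_stop (a point): Top middle of the bottom tray's front stop: upstand 80 mm wide (y), 6 mm thick (x), its top 7 mm above the rim, its rear face 75.5 mm ahead of the tray's centre. Same axes as base_tray. It keeps a clipped tray from sliding forward. To pass it, a tray's front is tilted up 10 to 25 mm (about 8 degrees; over 12 jams under the lip), turning about its tongue tip.
- lip_edge (a point): Middle of the lower front edge of the fixed lip behind the bottom tray's rear wall, 83 mm behind its centre, 8.5 mm above the rim; 70 mm wide, 5.5 mm thick, it reaches back 29 mm. A clipped tray's tongue lies under it with 2.5 mm free height, so a clipped tray cannot lift straight up: nose up, then about 15 mm forward, then up; the reverse to clip.
- heel_face (a point): Rest place of the middle of the front face of the sprung heel, a 44 mm wide bar under the lip, 90.5 mm behind the bottom tray's centre, 4 mm above the rim (fixed point, does not follow the heel). It gives up to 8 mm rearward: 3.5 N at first, 0.7 N more per mm. A clipped tray has 1 mm of play between stop and heel; press it 3 to 5 mm rearward while its front passes the stop.
- middle_tray_rib (a point): Middle tray of the stack: grey open plastic, 150 (x) by 104 (y) by 42 mm, 0.2 to 0.37 kg, clipped in the bottom tray at the start. Point: on its carrying rib, at its centre, 30 mm above its underside; z up, x to its rear. Rib: cross wall 12 mm thick at x = 0, along y (94 mm), top 8 mm above this point; grip it from above, a finger in each compartment (64 mm long, floor 25 mm below the point).
- top_tray_rib (a point): Same point and axes on the uppermost tray, alike in shape and mass. At the start it stands loose on the middle tray's rim between lugs 5 mm high (play about 2 mm), underside 84 mm above the bench, facing the same way: it simply lifts off. Rear tongue of both trays: at floor level, 50 mm wide, 6 mm thick, its tip 90 mm behind the rib, 15 mm behind the rear wall. Must end clipped in the bottom tray.
- mat_centre (a point): Centre of the top face of the cork mat, 230 by 170 by 3 mm, fixed flat on the bench; x along its long side. The bench between the mat and the stack is free, wide enough to park a tray.
- tape_centre (a point): Centre of a tape measure, 37 x 70 x 64 mm, a bystander behind the work.
- glue_centre (a point): Centre of a glue bottle, 46 x 76 x 196 mm tall, a bystander behind the work.

How it is judged:
On the way, in this order (a step that is already met when the one before it is completed fails the run):
1. the top tray has been lifted off the stack (horizontal distance between top_tray_rib and base_tray above 0.12 m), for 0.1 s.
2. the middle tray stands on the mat (horizontal distance between middle_tray_rib and mat_centre below 0.045 m and height (world z) of middle_tray_rib below 0.036 m and angle between middle_tray_rib's own z axis and vertical below 0.05 rad), for 0.2 s.
At the end, for the whole second after the job is handed in: The middle tray stands upright on the mat, its centre within 45 mm of the mat's centre; the former top tray is clipped in the bottom tray: flat on its rim (within 2 mm, 1.4 degrees), within 3 mm lengthwise and 5 mm sideways of its home, in line with it, tongue under the lip (all of step 2 and x of top_tray_rib in the frame of base_tray between -0.003 and 0.003 m and y of top_tray_rib in the frame of base_tray between -0.005 and 0.005 m and z of top_tray_rib in the frame of base_tray below 0.074 m and angle between the x axis of top_tray_rib and the x axis of base_tray, either way round below 0.06 rad and angle between top_tray_rib's own z axis and vertical below 0.025 rad); the robot touches nothing.
It fails at once if a tray is tipped by more than 35 degrees (angle between any of top_tray_rib, middle_tray_rib's own z axis and vertical above 0.6 rad).
It fails at once if the tape measure or glue bottle is moved by more than 25 mm (distance of any of tape_centre, glue_centre from where it was at the start of the episode above 0.025 m).
It also fails if it takes over 67 s, if anything falls off the work surface, if the arm or the gripper's body presses on something with over 40 N, if the wrist force passes 120 N, or if a joint passes its speed limit or range.

## Working session

There is one attempt and no reset: what is moved stays moved. The work goes in short steps, each a Python script; the robot and the scene stay as the last script left them, time stands still between calls to the robot, and variables do not carry over. Pictures are saved under pics/ and viewed, at most 10 in all, crops included, and the job is handed in when it is done.

```bash
mkdir -p pics; ls; cat > h.py <<'E'
from cell import *
import numpy as np, cv2
def ray(f,uv):
    K=np.array([[f["fx"],0,f["cx"]],[0,f["fy"],f["cy"]],[0,0,1.]])
    p=cv2.undistortPoints(np.array([[uv]],float),K,np.array([f["k1"],0,0,0.]))[0,0]
    T=np.array(f["cam_to_world"]); return T[:3,3],T[:3,:3]@np.array([p[0],p[1],1])
def onz(f,uv,z):
    o,d=ray(f,uv); return o+d*(z-o[2])/d[2]
def save(f,n): cv2.imwrite("pics/"+n+".png",f["img"][:,:,::-1])
E
python3 - <<'E'
from h import *
Z=dict(base_tray=0,front_stop=.049,lip_edge=.0505,heel_face=.046,middle_tray_rib=.072,top_tray_rib=.114,mat_centre=.003,tape_centre=.032,glue_centre=.098)
for c in("side","top"):
    f=grab_frame(c); save(f,c+"0"); print(c,np.round(f["cam_to_world"],3).tolist(),f["fx"],f["k1"])
    for n,z in Z.items():
        print(n,[(np.round(r["centre"]),round(r["score"],2),np.round(onz(f,r["centre"],z),4)) for r in tip_of(c,n)[:3]])
s=get_state();print(s["clock"],s["position"],s["eef_rot"])
E
```

```text
pics
side [[0.993, -0.045, 0.112, 0.483], [-0.12, -0.419, 0.9, -0.841], [0.007, -0.907, -0.421, 0.466], [0.0, 0.0, 0.0, 1.0]] 522.0348471533343 -0.04072008086469488
base_tray [(array([300., 344.]), 0.63, array([ 0.5104, -0.2197,  0.    ]))]
front_stop [(array([240., 319.]), 0.76, array([ 0.4268, -0.218 ,  0.049 ])), (array([298., 274.]), 0.23, array([ 0.515 , -0.0986,  0.049 ]))]
lip_edge [(array([353., 309.]), 0.82, array([ 0.5891, -0.2122,  0.0505]))]
heel_face []
middle_tray_rib [(array([396., 251.]), 0.23, array([ 0.6811, -0.0791,  0.072 ]))]
top_tray_rib [(array([297., 276.]), 0.59, array([ 0.5093, -0.2193,  0.114 ]))]
mat_centre [(array([290., 222.]), 0.8, array([0.516, 0.218, 0.003]))]
tape_centre [(array([394., 255.]), 0.75, array([ 0.6949, -0.0164,  0.032 ]))]
glue_centre [(array([463., 269.]), 0.9, array([ 0.7539, -0.1964,  0.098 ])), (array([395., 254.]), 0.32, array([ 0.6645, -0.1369,  0.098 ]))]
top [[0.022, -0.993, 0.118, 0.474], [-0.999, -0.018, 0.031, -0.023], [-0.028, -0.119, -0.992, 0.919], [0.0, 0.0, 0.0, 1.0]] 450.31194280806466 -0.0334393112965712
base_tray []
front_stop []
lip_edge [(array([436., 237.]), 0.84, array([ 0.5918, -0.2177,  0.0505]))]
heel_face [(array([432., 234.]), 0.8, array([ 0.5981, -0.209 ,  0.046 ]))]
middle_tray_rib []
top_tray_rib [(array([446., 277.]), 0.66, array([ 0.5112, -0.2188,  0.114 ]))]
mat_centre [(array([217., 275.]), 0.71, array([0.5121, 0.2198, 0.003 ]))]
tape_centre []
glue_centre [(array([448., 278.]), 0.57, array([ 0.5102, -0.2281,  0.098 ]))]
1.0 [0.20490031 0.51044279 0.23129933] [-5.96068140e-01 -3.08451089e+00 -5.36271658e-05]
```

View pics/top0.png

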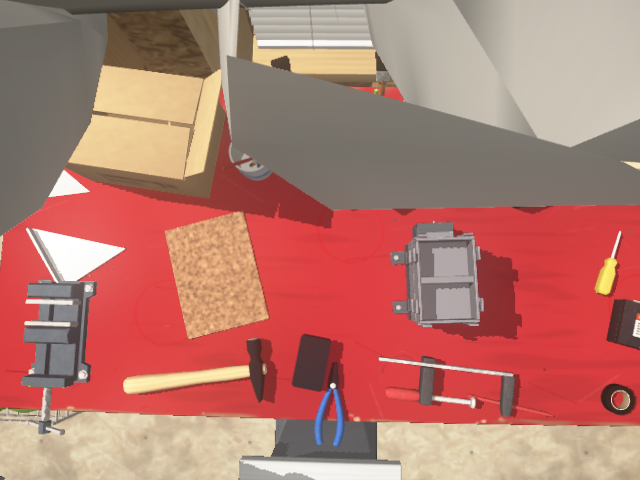

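View pics/side0.png

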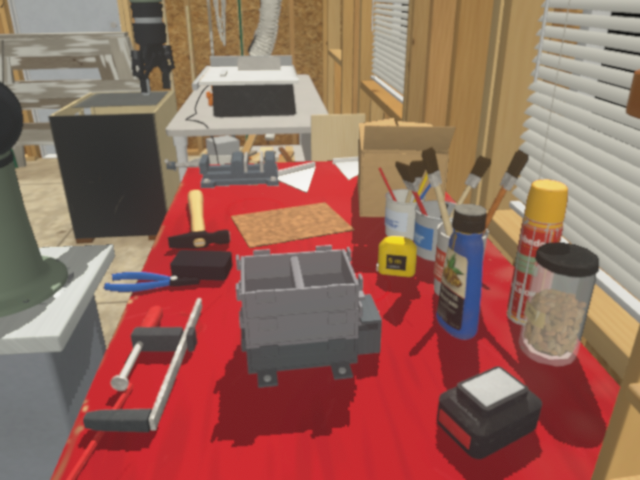

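The top view shows the stack at about (446,280) with the rib running across it, the mat at (217,275), and free bench between them around (330,290). The side view shows the lip and heel to the right of the stack at (365,320), the tape at (397,256) and the glue at (463,270). I need the stack's yaw next.

```bash
python3 - <<'E'
import cv2
i=cv2.imread("pics/top0.png")[210:340,380:500]
cv2.imwrite("pics/c0.png",cv2.resize(i,None,fx=4.6,fy=4.6,interpolation=cv2.INTER_CUBIC))
E
```

```text
(no output)
```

View pics/c0.png

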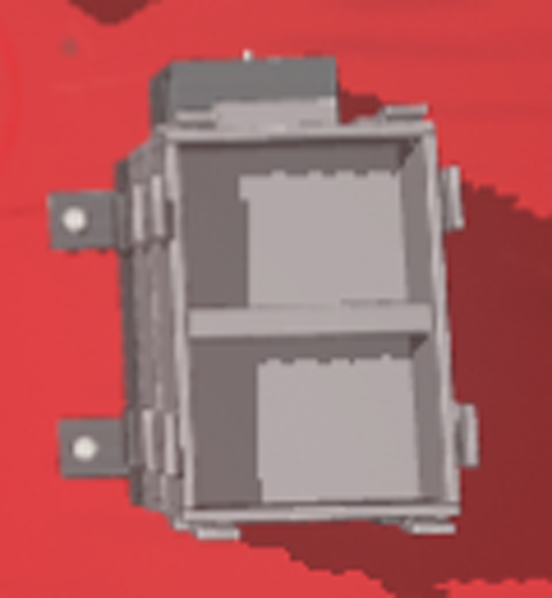

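The crop shows the top tray's rim corners at about (163,133), (436,125), (458,512) and (185,520), so the stack is turned slightly. The rib runs between (190,322) and (430,318).

```bash
cat >> h.py <<'E'
def fit(f,c,z,L=.150,W=.104):
    # c: rearleft, rearright, frontright, frontleft pixels -> centre, yaw, sizes
    p=np.array([onz(f,u,z)[:2] for u in c]); d=p[0]+p[1]-p[2]-p[3]; e=p[0]+p[3]-p[1]-p[2]
    return p.mean(0),np.arctan2(d[1],d[0]),np.arctan2(-e[0],e[1]),np.linalg.norm(d)/2,np.linalg.norm(e)/2
E
python3 - <<'E'
from h import *
from scipy.spatial.transform import Rotation as R
f=grab_frame("top")
c=np.array([(163,133),(436,125),(458,512),(185,520)])/4.6+[380,210]-.4
print(fit(f,c,.126))
b=[onz(f,np.array(u)/4.6+[380,210],.005) for u in((74,219),(85,448))]; d=b[0]-b[1]; print(b,np.arctan2(d[1],d[0]))
M=R.from_rotvec(get_state()["eef_rot"]).as_matrix(); print(M.round(2))
for s in (1,-1):
  for y in(-.219,-.02,.219):
    a=.05; Y=s*np.array([np.cos(a),np.sin(a),0]); Z=np.array([0,0,-1.]); m=np.stack([np.cross(Y,Z),Y,Z],1)
    q=ik([.51,y,.3],R.from_matrix(m).as_rotvec()); print(s,y,None if q is None else np.round(q,2))
E
```

```text
(array([ 0.50738138, -0.21865681]), np.float64(0.047092423266303064), np.float64(0.04826912674838174), np.float64(0.14679036006858176), np.float64(0.10365572589301492))
[array([ 0.55428234, -0.14583354,  0.005     ]), array([ 0.4543165 , -0.15091811,  0.005     ])] 0.05081934349474841
[[-0.93  0.37 -0.  ]
 [ 0.37  0.93 -0.  ]
 [-0.   -0.   -1.  ]]
1 -0.219 [-0.54  0.3  -0.05  1.22  0.    0.98]
1 -0.02 [-0.18  0.21 -0.17  1.19  0.    1.34]
1 0.219 [ 0.27  0.3  -0.05  1.22 -0.    1.79]
-1 -0.219 [-0.54  0.3  -0.05  1.22 -0.   -2.16]
-1 -0.02 [-0.18  0.21 -0.17  1.19 -0.   -1.8 ]
-1 0.219 [ 0.27  0.3  -0.05  1.22 -0.   -1.35]
```

```bash
cat >> h.py <<'E'
from scipy.spatial.transform import Rotation as R
YAW=.049; M0=np.array([[0,1,0],[1,0,0],[0,0,-1.]])
def pose(o,pitch=0,yaw=YAW,h=.012):
    "TCP pose for a tray held at the rib: o = underside centre"
    T=R.from_euler("ZY",[yaw,pitch]); return np.array(o)+T.apply([0,0,h]),(T*R.from_matrix(M0)).as_rotvec()
def go(o,v=.15,pitch=0,yaw=YAW,uf=None):
    p,r=pose(o,pitch,yaw); return move_l(p,v,r,uf)
def st(t=""):
    s=get_state(); print(t,round(s["clock"],2),"p",np.round(s["position"],4),"F",np.round(s["contact_force"],1),"T",np.round(s["wrist_torque"],2),"gap",round(s["finger_gap"],3),"g",round(s["grasp_force"],1))
E
python3 - <<'E'
from h import *
X,Y=.509,-.219
movep(*pose([X,Y,.19])); st("above")
go([X,Y,.084],.2,uf=8); st("down")
grab(70); st("grip")
go([X,Y,.16],.2); st("lift")
go([.50,-.02,.06],.3); f=grab_frame("top"); save(f,"lift")
print(go([.50,-.02,-.004],.12,uf=5)); st("parked")
E
```

```text
above 3.83 p [ 0.5093 -0.2183  0.2021] F [0.4 0.4 0.3] T [-0.03  0.07 -0.01] gap 1.004 g 0.0
down 4.52 p [ 0.5096 -0.219   0.0967] F [ 0.8 -0.   0.4] T [-0.03  0.01  0.  ] gap 0.998 g 0.0
grip 5.18 p [ 0.5091 -0.2192  0.0965] F [-1.6  0.   5.1] T [ 0.09  0.34 -0.02] gap 0.128 g 69.3
lift 5.72 p [ 0.5085 -0.2187  0.171 ] F [ 0.2 -0.5 -2.3] T [-0.01  0.09 -0.05] gap 0.127 g 68.2
True
parked 7.17 p [ 0.4997 -0.0211  0.0116] F [ 0.5 -0.  -2.1] T [-0.03 -0.02  0.03] gap 0.122 g 70.4
```

```bash
python3 - <<'E'
from h import *
let_go(); go([.50,-.02,.15],.25); st()
f=grab_frame("top"); a=f["img"][200:350,370:520]
for n in("middle_tray_rib","top_tray_rib","lip_edge","heel_face","base_tray"):
    print(n,[(np.round(r["centre"]),round(r["score"],2),np.round(onz(f,r["centre"],dict(middle_tray_rib=.072,top_tray_rib=.03,lip_edge=.0505,heel_face=.046,base_tray=0)[n]),4)) for r in tip_of("top",n)[:2]])
go([.509,-.219,.15],.35); f=grab_frame("top"); save(f,"parked"); b=f["img"][200:350,260:410]
save({"img":cv2.resize(np.hstack([a,b]),None,fx=2.66,fy=2.66,interpolation=cv2.INTER_CUBIC)},"c1"); st()
E
```

```text
8.62 p [ 0.4993 -0.0198  0.1611] F [ 0.5 -0.4  0.1] T [-0.03 -0.01 -0.02] gap 0.999 g 0.0
middle_tray_rib [(array([440., 282.]), 0.88, array([ 0.5052, -0.2189,  0.072 ]))]
top_tray_rib []
lip_edge [(array([435., 237.]), 0.79, array([ 0.5923, -0.2148,  0.0505]))]
heel_face [(array([431., 232.]), 0.58, array([ 0.6024, -0.2079,  0.046 ]))]
base_tray [(array([432., 232.]), 0.32, array([ 0.609 , -0.2199,  0.    ]))]
 9.69 p [ 0.5084 -0.2182  0.1616] F [-0.1 -0.3 -0.3] T [ 0.   -0.09  0.03] gap 0.997 g 0.0
```

View pics/c1.png

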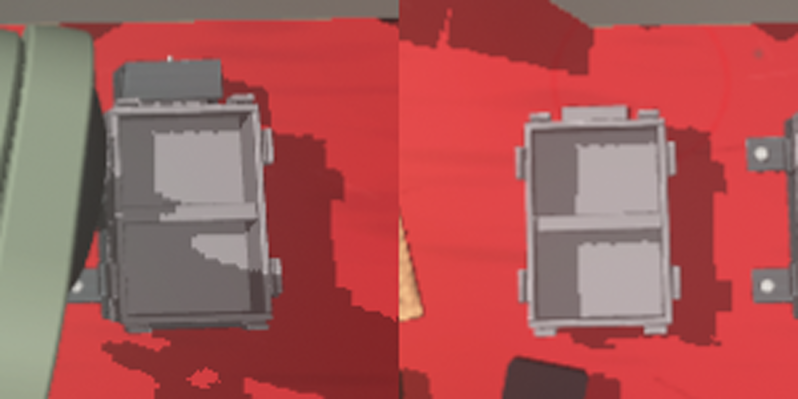

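The left panel shows the middle tray, still clipped, with its rim from (108,112) to (270,322). The right panel shows the parked top tray flat, rim from (528,126) to (668,325).

```bash
cat >> h.py <<'E'
def tip(c,s,zt,pitch,v=.04,yaw=YAW,uf=None):
    "move a held tray: tongue tip s behind and zt above the rim centre of a base at c=(x,y), nose up by pitch"
    k=s-.09*np.cos(pitch); u=np.array([np.cos(yaw),np.sin(yaw)])
    return go([*(np.array(c)+k*u),.042+zt+.09*np.sin(pitch)],v,pitch,yaw,uf)
E
python3 - <<'E'
from h import *
f=grab_frame("top")
m=np.array([(108,112),(257,104),(270,322),(118,328)])/2.66+[370,200]-.3
p=(np.array([(528,126),(663,121),(668,325),(530,330)])-[399,0])/2.66+[260,200]-.3
print(fit(f,m,.084)); print(fit(f,p,.042))
C=(.509,-.219)
go([*C,.042],.2,uf=8); st("down")
grab(90); sleep(.2); st("grip")
E
```

```text
(array([ 0.50630628, -0.21683731]), np.float64(0.04492463764383876), np.float64(0.06568321146316503), np.float64(0.14978589790126665), np.float64(0.10412021625196649))
(array([ 0.49719959, -0.02139598]), np.float64(0.03574835629135461), np.float64(0.05723149851458159), np.float64(0.14825058154444284), np.float64(0.09956868378710049))
down 10.43 p [ 0.5096 -0.2186  0.0547] F [ 0.  -0.7  1.1] T [-0.02 -0.03  0.03] gap 0.998 g 0.0
grip 11.31 p [ 0.5091 -0.2192  0.0545] F [-1.5  0.   5.8] T [ 0.12  0.34 -0.02] gap 0.122 g 88.6
```

```bash
python3 - <<'E'
from h import *
C=(.509,-.219)
tip(C,.094,0.0005,0,.03); st("press")
for a in (.05,.10,.14): tip(C,.094,.0005,a,.03); st(a)
f=grab_frame("side"); i=f["img"][220:400,200:420]; save({"img":cv2.resize(i,None,fx=3,fy=3)},"c2")
E
```

```text
press 11.59 p [ 0.5109 -0.219   0.0545] F [-7.5 -0.6  6.6] T [-0.12  1.13 -0.05] gap 0.123 g 89.1
0.05 11.89 p [ 0.5123 -0.2187  0.0581] F [-6.4 -0.1  0.1] T [-0.29  0.71 -0.1 ] gap 0.123 g 88.5
0.1 12.19 p [ 0.5133 -0.2185  0.0623] F [-6.  -1.  -1.5] T [-0.3   0.95 -0.09] gap 0.127 g 88.5
0.14 12.47 p [ 0.5142 -0.2184  0.0657] F [-6.1 -1.4 -2.7] T [-0.32  1.07 -0.08] gap 0.121 g 88.3
```

View pics/c2.png

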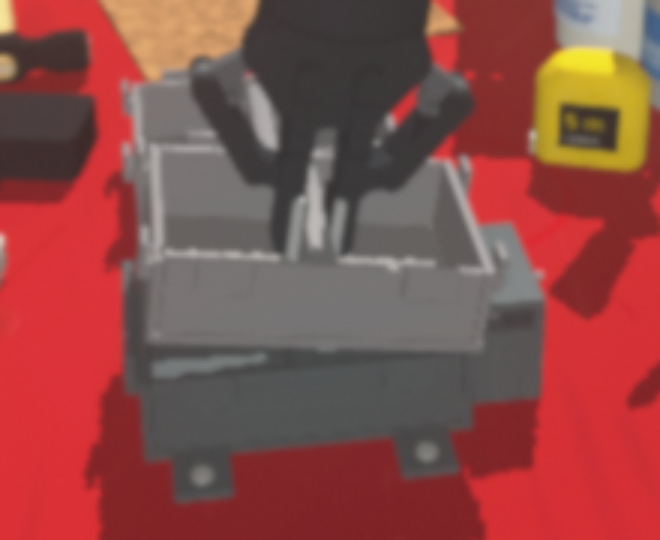

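The picture shows the middle tray's nose raised clear of the base front (gap at about (190,360)), with its tongue still under the lip at (490,330).

```bash
python3 - <<'E'
from h import *
C=(.509,-.219)
tip(C,.072,.001,.14,.05); st("fwd")
tip(C,.072,.045,.14,.1); st("up")
M=(.515,.218)
go([C[0]-.015,C[1],.11],.15); st("level")
go([*M,.10],.3); go([*M,.03],.2); print(go([*M,-.002],.08,uf=5)); st("mat")
let_go(); go([*M,.12],.25); st()
go([.50,-.0202,.12],.35); f=grab_frame("top"); save(f,"base")
print([(np.round(onz(f,r["centre"],.033),4),r["score"]) for r in tip_of("top","middle_tray_rib")])
save({"img":cv2.resize(f["img"][200:350,130:520],None,fx=2,fy=2,interpolation=cv2.INTER_CUBIC)},"c3"); st()
E
```

```text
fwd 13.11 p [ 0.4942 -0.2199  0.0678] F [ 0.2 -0.1 -2.7] T [ 0.01 -0.25  0.02] gap 0.123 g 88.4
up 13.7 p [ 0.4936 -0.2197  0.1113] F [-1.1  1.2 -3. ] T [-0.01 -0.13  0.  ] gap 0.122 g 88.4
level 13.99 p [ 0.4925 -0.2187  0.1218] F [-0.4 -0.2 -3.2] T [-0.06  0.03 -0.02] gap 0.121 g 88.6
True
mat 16.49 p [0.5167 0.2184 0.0147] F [ 1.2 -0.2  3. ] T [ 0.02  0.16 -0.05] gap 0.124 g 91.9
 17.83 p [0.5148 0.218  0.1318] F [ 0.   0.2 -0.2] T [0.01 0.03 0.04] gap 1.0 g 0.0
[(array([0.5119, 0.2185, 0.033 ]), 0.59)]
 18.77 p [ 0.4996 -0.0186  0.1314] F [ 0.5 -0.5  0.6] T [ 0.01  0.03 -0.04] gap 1.0 g 0.0
```

View pics/c3.png

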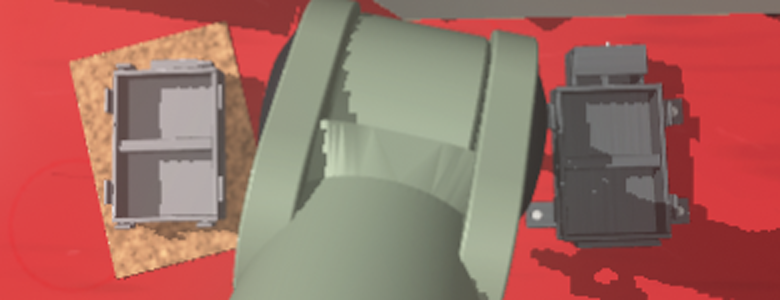

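The middle tray stands upright on the mat at about (165,145). The bottom tray is empty, with its rim spanning roughly (555,88) to (668,243).

```bash
python3 - <<'E'
import cv2
i=cv2.imread("pics/base.png")[215:330,390:490]
cv2.imwrite("pics/c4.png",cv2.resize(i,None,fx=5,fy=5,interpolation=cv2.INTER_CUBIC))
E
```

```text
(no output)
```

View pics/c4.png

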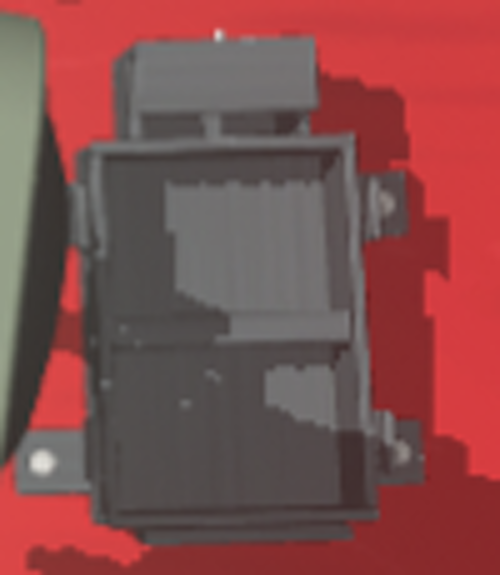

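The bottom tray's rim corners are at about (78,152), (355,133), (377,517) and (95,522). Its bolts are at (42,462), (403,455) and (385,203).

```bash
python3 - <<'E'
from h import *
f=grab_frame("top"); g=lambda a:np.array(a)/5+[390,215]-.4
print(fit(f,g([(78,152),(355,133),(377,517),(95,522)]),.042))
l=np.array([(74,219),(85,448)])/4.6+[380,210]-.4
r=g([(385,203),(403,455)])
print(fit(f,[l[0],r[0],r[1],l[1]],.006))
go([.4995,-.0205,0],.2,uf=8); st("down"); grab(90); sleep(.1); st("grip")
E
```

```text
(array([ 0.50814888, -0.21575498]), np.float64(0.0449401486400484), np.float64(0.06252320913487369), np.float64(0.14543764800625344), np.float64(0.10802619547430335))
(array([ 0.5081462 , -0.21921049]), np.float64(0.053680540333687264), np.float64(0.04304949373720705), np.float64(0.10058779614083518), np.float64(0.14368840362776525))
down 19.57 p [ 0.5001 -0.0201  0.0126] F [-0.8 -0.2 -0.1] T [ 0.   -0.04 -0.01] gap 0.996 g 0.0
grip 20.34 p [ 0.4997 -0.0206  0.0125] F [-1.5  0.   4.5] T [ 0.04  0.24 -0.06] gap 0.121 g 88.5
```

```bash
python3 - <<'E'
from h import *
C=(.509,-.2175)
go([.50,-.0205,.11],.2); go([C[0]-.018,C[1],.11],.3); st("over")
tip(C,.072,.02,.14,.1); st("tilt")
print(tip(C,.072,.0015,.14,.04,uf=5)); st("low")
f=grab_frame("side"); i=f["img"][220:400,200:420]; save({"img":cv2.resize(i,None,fx=3,fy=3)},"c5")
E
```

```text
over 21.85 p [ 0.4899 -0.2165  0.1206] F [ 0.4  0.3 -2.5] T [ 0.08 -0.01 -0.02] gap 0.12 g 87.7
tilt 22.36 p [ 0.4936 -0.217   0.0861] F [-0.3 -1.5 -2.9] T [ 0.02 -0.2   0.07] gap 0.122 g 87.7
False
low 22.97 p [ 0.4934 -0.2183  0.0679] F [ 0.  -0.1 -2.4] T [ 0.02 -0.26 -0.  ] gap 0.122 g 87.7
```

View pics/c5.png

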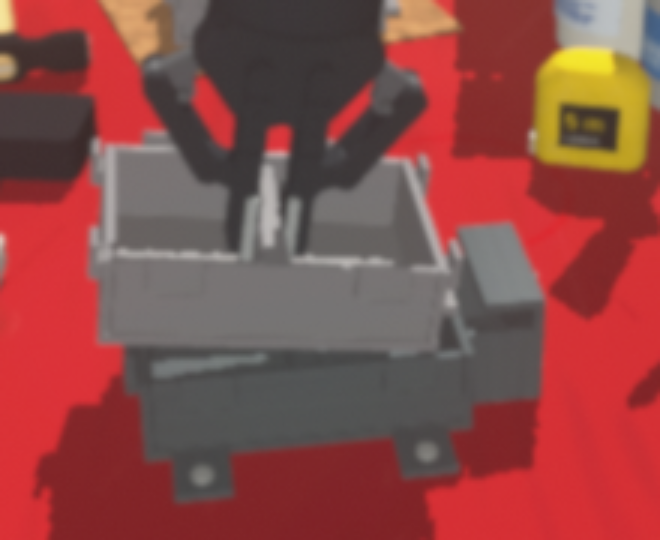

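The tray is tilted over the base with its tongue just ahead of the lip (gap at (455,290)), and nothing is touching.

```bash
python3 - <<'E'
from h import *
C=(.509,-.2175)
print(tip(C,.088,.0012,.14,.05,uf=6)); st("under lip")
print(tip(C,.0955,.001,.14,.03,uf=12)); st("press")
E
```

```text
False
under lip 23.48 p [ 0.51   -0.2174  0.0675] F [ 0.3  0.5 -2.6] T [ 0.08 -0.24  0.05] gap 0.12 g 87.7
False
press 23.88 p [ 0.5152 -0.217   0.0674] F [-7.  -0.4  1. ] T [-0.02  1.09 -0.08] gap 0.124 g 88.5
```

```bash
python3 - <<'E'
from h import *
C=(.509,-.2175)
for a in (.09,.05,.02,0):
    h=tip(C,.0955,.0005,a,.03,uf=20); st(a)
    if h: print("stopped"); break
E
```

```text
0.09 24.2 p [ 0.5134 -0.217   0.0622] F [-6.1 -0.1 -2.7] T [-0.16  1.15 -0.04] gap 0.12 g 88.0
0.05 24.48 p [ 0.5128 -0.217   0.0585] F [-5.5 -0.5 -1.3] T [-0.14  1.11 -0.04] gap 0.123 g 88.2
0.02 24.73 p [ 0.5129 -0.217   0.0561] F [-6.5  0.6  0.9] T [-0.02  1.13 -0.02] gap 0.123 g 88.4
0 24.98 p [ 0.5132 -0.2171  0.0546] F [-5.5  0.5  0.8] T [0.01 0.99 0.02] gap 0.123 g 88.8
```

```bash
python3 - <<'E'
from h import *
C=(.509,-.2175)
tip(C,.0955,-.001,0,.02,uf=12); st("down")
tip(C,.090,-.0005,0,.03); st("fwd")
print("held by stop?",tip(C,.087,-.0005,0,.02,uf=8)); st("pull")
tip(C,.090,-.0002,0,.02); let_go(); st("open"); go([*C,.15],.25); go([.50,-.02,.2],.35); st()
f=grab_frame("top"); a=f["img"][205:345,375:515]; g=grab_frame("side"); b=g["img"][230:400,200:420]
for n,z in(("top_tray_rib",.072),("middle_tray_rib",.033)): print(n,[(np.round(onz(f,r["centre"],z),4),round(r["score"],2)) for r in tip_of("top",n)])
print([(np.round(onz(g,r["centre"],.072),4),round(r["score"],2)) for r in tip_of("side","top_tray_rib")])
save({"img":np.hstack([cv2.resize(a,(400,400)),cv2.resize(b,(400,400*170//220))[:400] if 0 else cv2.copyMakeBorder(cv2.resize(b,(400,309)),0,91,0,0,0)])},"c6")
E
```

```text
down 25.23 p [ 0.5132 -0.2171  0.0545] F [-10.1   1.3  13.7] T [ 0.48  1.88 -0.  ] gap 0.122 g 90.8
fwd 25.56 p [ 0.5094 -0.2175  0.0545] F [-3.6  2.   9. ] T [0.41 0.77 0.1 ] gap 0.12 g 89.9
held by stop? True
pull 25.78 p [ 0.5081 -0.218   0.0545] F [1.9 0.1 4.2] T [-0.08 -0.07 -0.13] gap 0.125 g 89.3
open 26.77 p [ 0.509  -0.2175  0.0537] F [ 0.6 -0.   0. ] T [0.03 0.01 0.  ] gap 0.998 g 0.0
 28.09 p [ 0.4993 -0.0198  0.211 ] F [ 0.2 -0.1  0.2] T [ 0.01  0.03 -0.02] gap 0.999 g 0.0
top_tray_rib [(array([ 0.5068, -0.2209,  0.072 ]), 0.88), (array([0.5126, 0.2022, 0.072 ]), 0.66)]
middle_tray_rib [(array([0.5104, 0.2202, 0.033 ]), 0.7)]
[(array([ 0.5076, -0.2164,  0.072 ]), 0.94)]
```

View pics/c6.png

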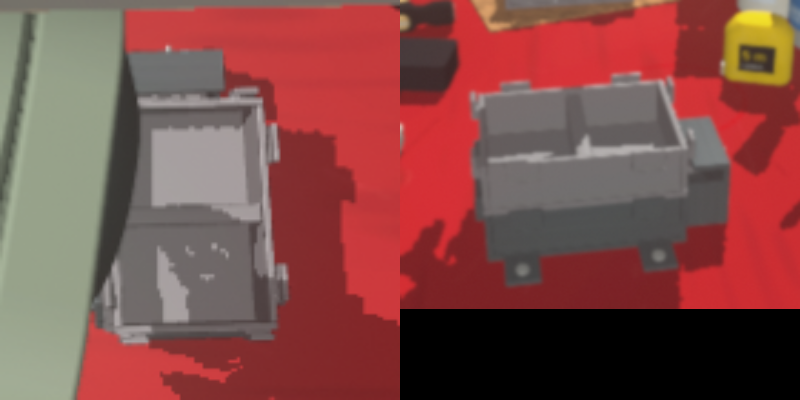

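The tray sits flat and level in the base at about (585,130), with its tongue under the lip at (695,160), and the middle tray is on the mat.

```bash
python3 -c "
from h import *
print(sign_off()); st()"
```

```text
the job is handed in; nothing more can be done
None
the job is handed in; nothing more can be done
```

I handed the job in at about 28 s of robot time: the middle tray stands on the mat near its centre, and the former top tray is clipped flat in the bottom tray with its tongue under the lip; no verdict was returned, so this is from the final pictures and force readings.

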